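Ring for the attendant and point out the green tiffin and its tray

ROBOT

A 6-joint arm with a two-finger parallel gripper is mounted at the origin on the work surface. World frame = base frame: x ahead of the robot, y to its left, z up, the work surface at z = 0. Lengths are in mm, angles in rad, forces in N, time in s.
With the tool pointing down it reaches from about 400 to 925 mm from the base axis. Payload 12.5 kg.
Tool frame: the origin (TCP) lies on the front face of the gripper's body, between the roots of the fingers; the fingertips stand 78 mm ahead of it and the grasp point (between the pads) lies 59 mm ahead of it (env.nose_length is the distance from the TCP to the fingertips, in mm); z points along the fingers, y is the line along which they close (so a half turn about z gives the same grasp; the last joint's range is limited). The gripper opens to 95 mm and grips with 3 to 60 N. Pads are 20 mm wide; open, the fingers measure 119 mm over their backs; the gripper's body (75 mm by 180 mm) begins 59 mm behind the grasp point.
Start: joints at [1.001, 0.491, 1.559, -0, 1.092, -0.106], TCP at [279.577, 558.994, 292.261] pointing down, gripper open.
Joint ranges: [-3.1, 3.1], [-0.84, 2.19], [0.05, 2.79], [-1.13, 4.28], [0.06, 2.93], [-2.69, 2.69]. Speed limits (rad/s): [2.22, 2.22, 2.79, 3.14, 3.14, 3.14].

INTERFACE

Orientations are given as [roll, pitch, yaw] about the fixed x, y, z axes, in that order (R = Rz(yaw) Ry(pitch) Rx(roll)).
In Python, from cell import env gives the robot as it stands.
- The arm moves only by the tool jog_arm, never from a script. Its argument "motion" is a list of rows, each a list of 7 numbers: the turn, a rotation vector about the tool's x, y, z in degrees, then the shift along the tool's x, y, z in mm, then the finger opening in mm, from 0 to 95.1. In form: [[wx, wy, wz, x, y, z, hand], ...]. A call has 1 to 10 rows; each row shifts and turns the commanded pose from where the row before left it, along the tool's axes as they then stand; what a row does not reach is not made up. A row lasts 1/8 s, in which the tool goes at most 62.5 mm and 10.7 degrees, less where a joint would pass 70% of its speed; a pose out of reach is approached as far as the arm can. A call is refused whole if a number of a shift passes 62.5 or a number of a turn 10.7, either way. A call with a gripper value outside its range is refused whole. The fingers move at their own pace and stop on an object; the grip force is fixed at half the most. Time passes only in rows, so rows that do not move let the fingers close. It gives the time, the measured TCP pose, the force, the opening and the grip force at its end, in the units of the state.
- env.state(): the state, without advancing time (a new reading comes with each control period).
- env.read_camera(name): name is "scene" or "top" or "wrist"; returns a dict with "color" (480x640x3 uint8, red, green, blue), "z_map" (480x640 float32, mm along the optical axis (not along the pixel's ray), 0 where there is no reading), "camera_matrix" (3x3 intrinsics, pixels), "world_to_cam" (4x4, takes a point from world to camera coordinates). Camera axes: x right, y up, looking along -z (the intrinsics and any distortion apply to the point x, -y, -z); pixel columns grow to the right and rows downward; lengths in mm; the calibration is good to about 2 mm. A picture is of the moment at which its call begins.
- env.job_done(): hands the job in; it is judged then, once.
Trained networks look in the newest picture that a camera, given by its name, has taken for a name from the list of things; names that differ only in an ending like _2 or _b are one class to them, and where a whole thing is asked for, a point or a joint stands for the part that bears it (a point fixed in the world has none). Each returns a list of dicts, best first, with "score" (0 to 1); they miss things now and then, are a little off and sometimes report something else, mostly with a low value. They report only what shows in the picture. A call takes as long as a camera call. They do not tell look-alikes from the thing itself.
- env.recognise(camera, thing): "location" ([column, row] in pixels, amid what is visible of it).
The state is a dict: "t": time; "joints": joint angles; "qvel": joint speeds; "tau": joint torques, N m; "eef_pos": TCP position; "tcp_rot": TCP orientation; "ft_force": force on the tool from outside, world axes, zero at the start; "moment": the same for the moment, N m; "opening": opening from 0.0 (shut) to 1.0 (fully open); "grip_force": force on a finger pad.
Only numpy, scipy, OpenCV 4.12 (cv2) and the standard library are available. Lean on these libraries where they do the work, as an engineer would, in place of code of your own. Each camera call takes 0.05 s, during which the arm holds its last target. There are 200 camera calls.

TASK

Ring for the office attendant by pressing the red call-bell button right down and letting it up again, then show the errand by pointing: hold the fingertips a few centimetres above the middle of the green tiffin's lid for two seconds, then likewise above the middle of the steel tray where it is to be put, and finish still pointing there. Touch nothing but the bell: nothing is to be picked up, moved or even brushed. Leave no doubt which tiffin you mean: never bring the fingers down low over the blue one.

Things in the scene. Friction and masses are not known exactly. Their poses are not given: they have to be found in the camera images.
- bell (a joint): travel of the red round call-bell button (44 mm across) in a black housing fixed to the desk, pressed straight down: 0 up, 0.006 m fully down; a spring returns it and needs about 5 N when fully down; it rings when at least 0.0045 m down
- bell_top (a point): centre of the top of the red button when up, 22 mm above the desk (the black housing around it is 12 mm high); it moves down with the button
- green_tiffin: round green plastic tiffin with flat lid and two small steel clips, 104 mm across, 65 mm high, loose, 0.3 kg; origin at the centre of its underside on the desk
- green_tiffin_top (a point): centre of the top of the green tiffin's lid, 65 mm above the desk; z is up
- blue_tiffin: same tiffin in blue plastic, 104 mm across, 65 mm high, loose; not the one meant; origin at the centre of its underside
- blue_tiffin_top (a point): centre of the top of the blue tiffin's lid, 65 mm above the desk; z is up
- tray: empty shallow rectangular steel tray fixed to the desk, 160 x 200 mm, rim 18 mm above the desk; origin at the centre of its underside; to the left or the right of the bell
- tray_mid (a point): middle of the tray's inner floor, about 4 mm above the desk; z is up
- paperweight: clear glass paperweight dome, 76 mm across, 40 mm high, loose; origin at the centre of its underside
- pencil_tin: round open aluminium pencil tin, 68 mm across, 95 mm high, with pencils up to 130 mm above the desk, loose; origin at the centre of its underside
- pen_holder: round white ceramic pen holder, 80 mm across, 100 mm high, with pens up to 155 mm above the desk, loose, at the back of the desk; origin at the centre of its underside
- stapler: chrome-plated stapler, about 150 x 38 mm, 60 mm high, loose, at the back of the desk; origin at the middle of its underside
- diary: red closed desk diary, 140 x 190 mm, 20 mm thick, fixed, on the other side of the bell from the tray; origin at the centre of its underside. Also fixed round the edge of the desk, outside the working area and not to be touched: a row of upright books at the far middle (150 mm high), a desk phone on the left, letter trays and a calculator on the right (none over 120 mm high)
Mind the look-alikes: they are no part of the job. Of the things like the part that bears bell, leave any that is yellow; of the rest the larger one is meant. There is more than one size of the green_tiffin; the one meant has the size given above.

How it is judged (in metres and radians):
On the way, in this order (a step that is already met when the one before it is completed fails the run):
1. the bell button is pressed down (value of joint bell above 0.0045 m), for 0.05 s.
2. the bell button is let up again (value of joint bell below 0.002 m), for 0.05 s.
3. the fingertips dwell just above the middle of the green tiffin's lid (horizontal distance between the grasp point and green_tiffin_top below 0.035 m and z of the grasp point in the frame of green_tiffin_top between 0.012 and 0.1 m and value of joint bell below 0.002 m), for 1.5 s.
4. the fingertips dwell just above the middle of the tray (horizontal distance between the grasp point and tray_mid below 0.04 m and z of the grasp point in the frame of tray_mid between 0.012 and 0.11 m and value of joint bell below 0.002 m), for 1.5 s.
At the end, for the whole second after the job is handed in: the fingers still point at the tray: grasp point within 40 mm of its middle sideways and 12 to 110 mm above its floor; the bell button is up (under 2 mm); no loose thing is more than 6 mm from where it started (all of step 4 and distance of each of green_tiffin, blue_tiffin, paperweight, pencil_tin, pen_holder, stapler from where it was at the start of the episode below 0.006 m); the robot touches nothing.
It fails at once if a tiffin or any other loose thing is touched (contact force between any of the fingers, the arm and green_tiffin above 0.3 N or contact force between any of the fingers, the arm and blue_tiffin above 0.3 N or contact force between any of the fingers, the arm and paperweight above 0.3 N or contact force between any of the fingers, the arm and pencil_tin above 0.3 N or contact force between any of the fingers, the arm and pen_holder above 0.3 N or contact force between any of the fingers, the arm and stapler above 0.3 N).
It fails at once if a loose thing is moved or lifted (over 6 mm) (distance of any of green_tiffin, blue_tiffin, paperweight, pencil_tin, pen_holder, stapler from where it was at the start of the episode above 0.006 m).
It fails at once if the tray or the diary is touched (contact force between any of the fingers, the arm and tray above 0.3 N or contact force between any of the fingers, the arm and diary above 0.3 N).
It fails at once if the robot touches anything else (desk or equipment) away from the bell (horizontal distance between the grasp point and bell_top above 0.06 m and contact force between any of the fingers, the arm and anything else above 0.3 N).
It fails at once if the fingers come down low over the blue tiffin (within 35 mm of its middle sideways, grasp point under 100 mm above the lid) (horizontal distance between the grasp point and blue_tiffin_top below 0.035 m and z of the grasp point in the frame of blue_tiffin_top below 0.1 m).
It also fails if it takes over 51 s, if anything falls off the work surface, if the arm or the gripper's body presses on something with over 40 N, if the wrist force passes 120 N, or if a joint passes its speed limit or range.

## Working session

There is one attempt and no reset: what is moved stays moved. The work goes in short steps, Python scripts to look and compute and a tool call to move; the robot and the scene stay as the last step left them, time stands still between calls to the robot, and variables do not carry over. Pictures are saved under pics/ and viewed, at most 10 in all, crops included, and the job is handed in when it is done.

Besides the shell and the picture viewer there is one more tool, called after "Emit:" as a command line: name --pt "numbers of a row" for each row, then --argument value for the rest. jog_arm: Moves the arm, as the interface text tells. Its arguments: {"type":"object","properties":{"motion":{"type":"array"}},"required":["motion"]}

```bash
mkdir -p pics; cat > h.py <<'E'
from cell import env
import numpy as np, cv2
def shot(cam,fn=None):
    d=env.read_camera(cam)
    if fn: cv2.imwrite('pics/'+fn,cv2.cvtColor(d['color'],cv2.COLOR_RGB2BGR))
    return d
def world_map(d):
    K=d['camera_matrix'];z=d['z_map'].astype(float)
    v,u=np.mgrid[:480,:640]
    c=np.stack([(u-K[0,2])/K[0,0]*z,-(v-K[1,2])/K[1,1]*z,-z,np.ones_like(z)],-1)
    w=c@np.linalg.inv(d['world_to_cam']).T
    w=w[...,:3]; w[z==0]=np.nan
    return w
E
python3 - <<'E'
from h import *
for cam in('top','scene'):
    d=shot(cam,cam+'1.png');w=world_map(d)
    np.save(cam+'.npy',w)
    for n in['bell','green_tiffin','blue_tiffin','tray','paperweight','pencil_tin','pen_holder','stapler','diary']:
        for r in env.recognise(cam,n):
            c,ro=map(int,r['location']);print(cam,n,round(r['score'],2),c,ro,w[ro,c].round())
s=env.state();print(s)
E
```

```text
top bell 0.61 349 311 [375.   6.  11.]
top bell 0.6 347 272 [465.  12.  20.]
top bell 0.51 386 272 [466. -78.  17.]
top green_tiffin 0.84 182 135 [757. 385.  92.]
top green_tiffin 0.81 250 210 [598. 235.  59.]
top green_tiffin 0.67 127 327 [337. 488.  93.]
top blue_tiffin 0.68 466 215 [ 597. -249.   64.]
top tray 0.67 254 289 [421. 226.  -1.]
top tray 0.64 249 209 [600. 237.  62.]
top paperweight 0.56 315 211 [602.  89.  33.]
top pencil_tin 0.82 395 212 [604. -94.  33.]
top pen_holder 0.97 277 144 [760. 180.   9.]
top pen_holder 0.72 463 283 [ 445. -257.   15.]
top pen_holder 0.17 251 212 [594. 232.  63.]
top stapler 0.76 400 149 [ 746. -102.   49.]
top diary 0.78 459 285 [ 440. -246.   21.]
scene bell 0.71 275 257 [454.  23.  23.]
scene bell 0.69 253 280 [476. -81.  23.]
scene bell 0.15 284 293 [ 622. -109.   86.]
scene green_tiffin 0.84 349 166 [375. 444.  89.]
scene green_tiffin 0.83 442 229 [784. 338.  96.]
scene green_tiffin 0.65 364 238 [621. 207.  63.]
scene blue_tiffin 0.74 235 336 [ 619. -267.   66.]
scene tray 0.79 312 227 [428. 205.   9.]
scene paperweight 0.93 330 270 [61
[... 216 characters left out ...]
 0.98 189 313 [ 436. -264.   16.]
{'t': 1.0, 'joints': array([ 1.00140900e+00,  4.90896592e-01,  1.55889055e+00,  2.00924384e-05,
        1.09171087e+00, -1.05608496e-01]), 'qvel': array([ 0.00089708, -0.00057196, -0.00132177, -0.00191479, -0.00049202,
       -0.00141659]), 'tau': array([ 1.52348970e-03, -6.12486434e+01, -2.58425474e+01,  6.93500717e-02,
        4.45973477e-02,  1.08981187e-06]), 'eef_pos': array([279.56976718, 558.99997895, 292.2663183 ]), 'tcp_rot': array([ 3.14149666e+00, -7.75592779e-06,  2.67780456e+00]), 'ft_force': array([-0.24396654, -0.26083053, -0.18802506]), 'moment': array([ 0.08691861, -0.01833986, -0.00672328]), 'grip_force': 0.0, 'opening': 1.0022852164293388}
```

View pics/top1.png

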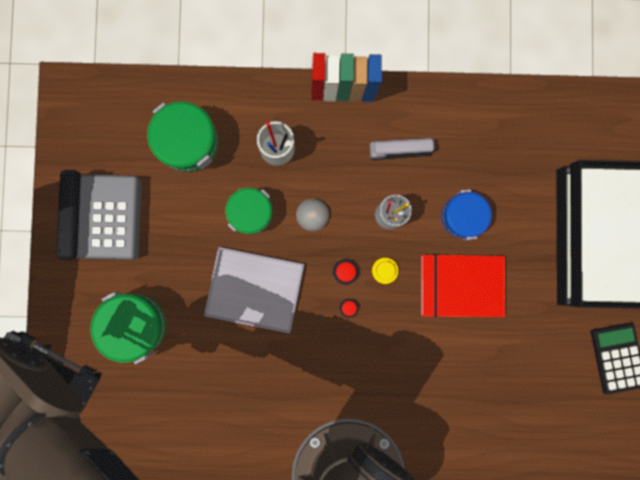

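View pics/scene1.png

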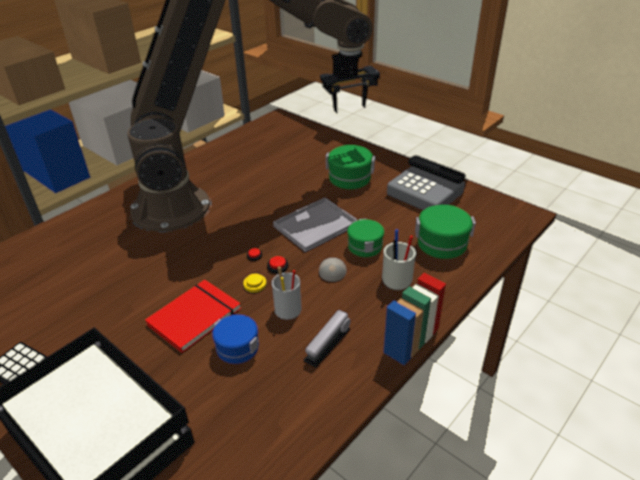

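The top view shows the red bell pair, larger at (346,271) and smaller at (349,309), with a yellow one at (385,271). There are green tiffins at (249,211), (182,135) and (127,328). The tray is at (254,290), and the blue tiffin at (467,215). Next I'll measure centres and sizes by colour and height.

```bash
python3 - <<'E'
from h import *
img=cv2.imread('pics/top1.png');w=np.load('top.npy');hsv=cv2.cvtColor(img,cv2.COLOR_BGR2HSV)
d=shot('top');K=d['camera_matrix'];Ti=np.linalg.inv(d['world_to_cam'])
def at(u,v,z):
    r=Ti[:3,:3]@[(u-K[0,2])/K[0,0],-(v-K[1,2])/K[1,1],-1];o=Ti[:3,3];return o+r*(z-o[2])/r[2]
for n,(c,r),R,hue,z in[('bell',(346,271),14,(170,8),22),('smallbell',(349,309),14,(170,8),22),('green',(249,211),32,(45,80),65),('greenB',(182,135),40,(45,80),90),('greenC',(127,328),40,(45,80),90),('blue',(467,215),32,(100,125),65)]:
    H=hsv[...,0];lo,hi=hue
    m=((H>=lo)&(H<=hi) if lo<hi else (H>=lo)|(H<=hi))&(hsv[...,1]>130)&(hsv[...,2]>50)
    k=np.zeros(m.shape,bool);k[r-R:r+R,c-R:c+R]=1;m&=k
    v,u=np.nonzero(m);P=w[m];zt=np.nanpercentile(P[:,2],80)
    (x,y),rad=cv2.minEnclosingCircle(np.c_[u,v].astype(np.float32))
    a=at(x,y,z);b=at(x+rad,y,z);T=P[P[:,2]>zt-8]
    print(n,'z80',zt.round(),'circle',a.round(),'diam',(2*np.linalg.norm(a-b)).round(),'depth med',np.nanmedian(T,0).round(),'mean px',at(u.mean(),v.mean(),z).round())
for p in[(218,248),(304,264),(292,332),(206,317)]: print('tray',at(*p,18).round())
print('mid',np.mean([at(*p,18) for p in[(218,248),(304,264),(292,332),(206,317)]],0).round())
# scene cross-check
w=np.load('scene.npy');i=cv2.cvtColor(cv2.imread('pics/scene1.png'),cv2.COLOR_BGR2HSV)
for n,(c,r),R in[('bell',(277,263),14),('green',(366,237),24)]:
    s=np.zeros((480,640),bool);s[r-R:r+R,c-R:c+R]=1
    H=i[...,0];m=s&(i[...,1]>130)&(((H>=170)|(H<=5))&(i[...,2]>120) if n=='bell' else (H>45)&(H<80));P=w[m]
    zt=np.nanpercentile(P[:,2],85);T=P[abs(P[:,2]-zt)<5];print(n,zt.round(),np.nanmin(T,0).round(),np.nanmax(T,0).round(),np.nanmedian(T,0).round())
E
```

```text
bell z80 22.0 circle [466.  16.  22.] diam 49.0 depth med [465.  15.  20.] mean px [466.  16.  22.]
smallbell z80 17.0 circle [377.  14.  22.] diam 56.0 depth med [382.   6.  15.] mean px [383.   7.  22.]
green z80 66.0 circle [598. 238.  65.] diam 104.0 depth med [597. 238.  64.] mean px [597. 238.  65.]
greenB z80 93.0 circle [755. 384.  90.] diam 159.0 depth med [758. 388.  91.] mean px [758. 388.  90.]
greenC z80 93.0 circle [336. 488.  90.] diam 162.0 depth med [334. 494.  91.] mean px [335. 493.  90.]
blue z80 65.0 circle [ 597. -250.   65.] diam 110.0 depth med [ 599. -254.   63.] mean px [ 598. -251.   65.]
tray [514. 310.  18.]
tray [481. 111.  18.]
tray [325. 136.  18.]
tray [356. 332.  18.]
mid [419. 222.  18.]
bell 25.0 [447.  -8.  20.] [489.  36.  28.] [469.  14.  23.]
green 67.0 [554. 183.  62.] [653. 288.  71.] [604. 234.  66.]
```

Measurements agree: bell (467,15), its top at 22 mm; green tiffin (598,238), 104 mm across and 65 mm high; tray middle (419,222). I'll keep the tool yaw and move high over the bell with the fingers closing.

Emit:
jog_arm --pt "0 0 0 -20 -20 0 0" --pt "0 0 0 -40 -39 0 0" --pt "0 0 0 -40 -39 0 0" --pt "0 0 0 -40 -39 0 0" --pt "0 0 0 -40 -39 0 0" --pt "0 0 0 -40 -39 0 0" --pt "0 0 0 -40 -39 0 0" --pt "0 0 0 -40 -39 0 0" --pt "0 0 0 -40 -39 0 0" --pt "0 0 0 -40 -39 0 0"

```text
t: 2.3
eef_pos: [453.9, 55.4, 292.5]
tcp_rot: [3.141, 0.001, 2.678]
ft_force: [0.1, 0.3, 0.3]
opening: 0.024
grip_force: 0.0
```

Emit:
jog_arm --pt "0 0 0 -30 -32 0 0" --pt "0 0 0 0 0 0 0" --pt "0 0 0 0 0 0 0" --pt "0 0 0 0 0 0 0"

```text
t: 2.8
eef_pos: [465.7, 16.1, 292.3]
tcp_rot: [3.141, -0.0, 2.679]
ft_force: [-0.2, -0.7, 0.5]
opening: 0.01
grip_force: 0.0
```

Emit:
jog_arm --pt "0 0 0 -1 0 20 0" --pt "0 0 0 0 0 35 0" --pt "0 0 0 0 0 40 0" --pt "0 0 0 0 0 35 0" --pt "0 0 0 0 0 25 0" --pt "0 0 0 0 0 15 0" --pt "0 0 0 0 0 7 0" --pt "0 0 0 0 0 0 0" --pt "0 0 0 0 0 0 0"

```text
t: 3.92
eef_pos: [467.1, 14.9, 115.8]
tcp_rot: [3.141, 0.001, 2.678]
ft_force: [0.0, 0.3, 0.2]
opening: 0.006
grip_force: 0.0
```

```bash
python3 - <<'E'
from h import *
a=shot('scene')['color'];s=env.state();print(s['eef_pos'],s['ft_force'])
b=cv2.cvtColor(a,cv2.COLOR_RGB2BGR)[200:320,200:360];cv2.imwrite('pics/s2.png',cv2.resize(b,None,fx=4,fy=4))
E
```

```text
[467.08939686  14.86272587 115.84545712] [-0.20332506 -0.96918443  0.38133088]
```

View pics/s2.png

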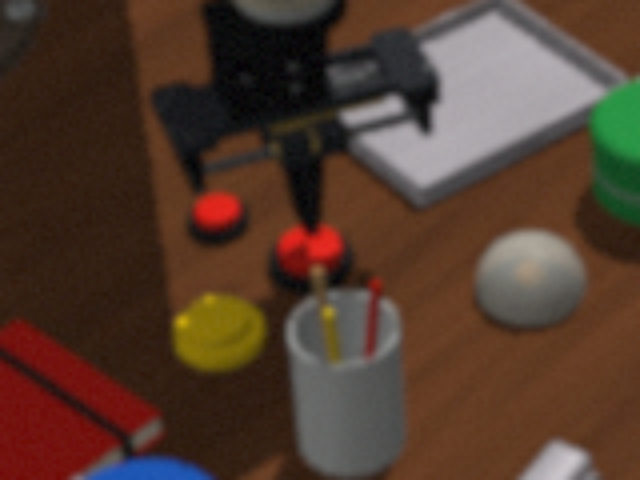

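The closed fingertips, at crop pixel (310,235), stand over the larger red button, clear of everything. Next I press in small steps.

Emit:
jog_arm --pt "0 0 0 0 0 8 0" --pt "0 0 0 0 0 5 0" --pt "0 0 0 0 0 3 0" --pt "0 0 0 0 0 2 0" --pt "0 0 0 0 0 1 0" --pt "0 0 0 0 0 0 0" --pt "0 0 0 0 0 0 0"

```text
t: 4.85
eef_pos: [466.8, 14.7, 96.3]
tcp_rot: [3.142, -0.0, 2.678]
ft_force: [-2.0, -0.7, 3.3]
opening: 0.004
grip_force: 1.7
```

Emit:
jog_arm --pt "0 0 0 0 0 1 0" --pt "0 0 0 0 0 1 0" --pt "0 0 0 0 0 0 0" --pt "0 0 0 0 0 0 0"

```text
t: 5.35
eef_pos: [466.8, 14.7, 94.2]
tcp_rot: [-3.142, -0.0, 2.678]
ft_force: [-2.6, -1.0, 4.9]
opening: 0.003
grip_force: 2.3
```

Emit:
jog_arm --pt "0 0 0 0 0 0.5 0" --pt "0 0 0 0 0 0.5 0" --pt "0 0 0 0 0 0 0" --pt "0 0 0 0 0 0 0"

```text
t: 5.85
eef_pos: [466.8, 14.7, 93.7]
tcp_rot: [3.141, 0.0, 2.678]
ft_force: [-4.9, -0.6, 14.3]
opening: 0.007
grip_force: 7.3
```

Force rose from 5 to 14 N, so the button is on its stop. Now straight up.

Emit:
jog_arm --pt "0 0 0 0 0 -3 0" --pt "0 0 0 0 0 -8 0" --pt "0 0 0 0 0 -20 0" --pt "0 0 0 0 0 -35 0" --pt "0 0 0 0 0 -40 0" --pt "0 0 0 0 0 -40 0" --pt "0 0 0 0 0 -35 0" --pt "0 0 0 0 0 -15 0" --pt "0 0 0 0 0 0 0" --pt "0 0 0 0 0 0 0"

```text
t: 7.1
eef_pos: [466.7, 14.8, 288.6]
tcp_rot: [-3.141, -0.001, 2.678]
ft_force: [-0.1, 1.2, 0.5]
opening: 0.003
grip_force: 0.0
```

```bash
python3 - <<'E'
from h import *
from scipy.spatial.transform import Rotation as R
s=env.state();M=R.from_euler('xyz',s['tcp_rot']).as_matrix()
p=s['eef_pos'];print(p,s['ft_force'])
g=np.array([598,238,190]);t=np.array([419,222,142])
print('to green',M.T@(g-p),'green->tray',M.T@(t-g))
d=shot('scene');b=cv2.cvtColor(d['color'],cv2.COLOR_RGB2BGR)[200:320,200:360];cv2.imwrite('pics/s3.png',cv2.resize(b,None,fx=4,fy=4))
E
```

```text
[466.68743754  14.77191907 288.62944737] [-0.10526829  1.22723546  0.51385176]
to green [-17.66531444 258.39779463  98.59031118] green->tray [152.9094216  -94.36733825  48.10939884]
```

View pics/s3.png

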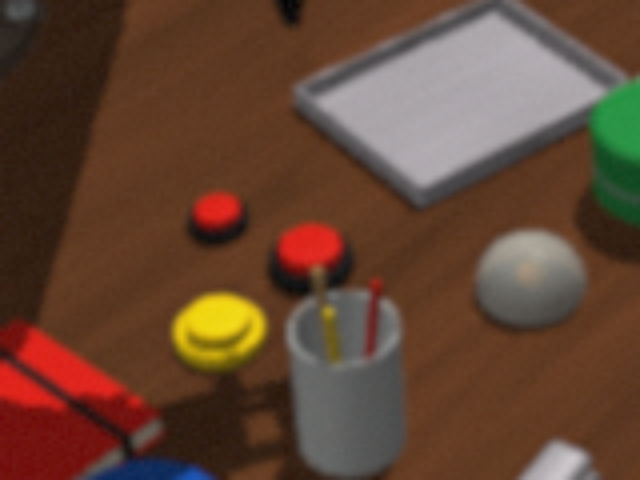

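The button at crop pixel (310,250) is back up and nothing has shifted. On to the green tiffin, staying high and then descending.

Emit:
jog_arm --pt "0 0 0 -1 18 0 0" --pt "0 0 0 -2 35 0 0" --pt "0 0 0 -3 45 0 0" --pt "0 0 0 -3 45 0 0" --pt "0 0 0 -3 45 0 0" --pt "0 0 0 -3 40 0 0" --pt "0 0 0 -2 20 0 0" --pt "0 0 0 -1 10 0 0" --pt "0 0 0 0 0 0 0" --pt "0 0 0 0 0 0 0"

```text
t: 8.4
eef_pos: [598.1, 236.9, 289.2]
tcp_rot: [-3.141, -0.0, 2.677]
ft_force: [-1.3, -0.3, -0.2]
opening: 0.006
grip_force: 0.0
```

Emit:
jog_arm --pt "0 0 0 0 0 15 0" --pt "0 0 0 0 0 30 0" --pt "0 0 0 0 0 30 0" --pt "0 0 0 0 0 18 0" --pt "0 0 0 0 0 6 0" --pt "0 0 0 0 0 0 0" --pt "0 0 0 0 0 0 0"

```text
t: 9.28
eef_pos: [598.7, 237.5, 191.2]
tcp_rot: [3.141, 0.001, 2.678]
ft_force: [0.4, -0.9, -0.1]
opening: 0.007
grip_force: 0.0
```

```bash
python3 - <<'E'
from h import *
print(env.state()['eef_pos']);d=shot('scene','s4.png')
E
```

```text
[598.68632244 237.49552034 191.19053616]
```

View pics/s4.png

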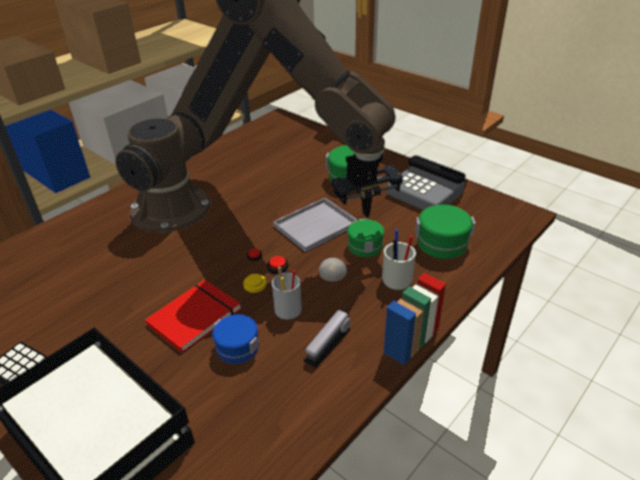

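The fingertips, at about (367,213), point at the middle of the small green tiffin's lid (366,230). I'll dwell 2.5 s here, then rise.

Emit:
jog_arm --pt "0 0 0 0 0 0 0" --pt "0 0 0 0 0 0 0" --pt "0 0 0 0 0 0 0" --pt "0 0 0 0 0 0 0" --pt "0 0 0 0 0 0 0" --pt "0 0 0 0 0 0 0" --pt "0 0 0 0 0 0 0" --pt "0 0 0 0 0 0 0" --pt "0 0 0 0 0 0 0" --pt "0 0 0 0 0 0 0"

```text
t: 10.58
eef_pos: [598.4, 237.4, 190.2]
tcp_rot: [3.142, -0.0, 2.678]
ft_force: [1.2, 0.7, -0.2]
opening: 0.001
grip_force: 0.0
```

Emit:
jog_arm --pt "0 0 0 0 0 0 0" --pt "0 0 0 0 0 0 0" --pt "0 0 0 0 0 0 0" --pt "0 0 0 0 0 0 0" --pt "0 0 0 0 0 0 0" --pt "0 0 0 0 0 0 0" --pt "0 0 0 0 0 0 0" --pt "0 0 0 0 0 0 0" --pt "0 0 0 0 0 0 0" --pt "0 0 0 0 0 0 0"

```text
t: 11.82
eef_pos: [598.4, 237.4, 190.3]
tcp_rot: [3.141, 0.0, 2.678]
ft_force: [0.5, -0.2, -0.5]
opening: 0.001
grip_force: 0.0
```

Emit:
jog_arm --pt "0 0 0 0 0 -20 0" --pt "0 0 0 0 0 -30 0" --pt "0 0 0 15 -9 -10 0" --pt "0 0 0 30 -18 0 0" --pt "0 0 0 36 -23 0 0" --pt "0 0 0 36 -23 0 0" --pt "0 0 0 25 -15 0 0" --pt "0 0 0 11 -6 0 0" --pt "0 0 0 0 0 0 0" --pt "0 0 0 0 0 0 0"

```text
t: 13.08
eef_pos: [420.3, 221.9, 250.2]
tcp_rot: [3.141, 0.0, 2.678]
ft_force: [-0.3, -0.7, -1.3]
opening: 0.003
grip_force: 0.0
```

Emit:
jog_arm --pt "0 0 0 0 0 20 0" --pt "0 0 0 0 0 30 0" --pt "0 0 0 0 0 30 0" --pt "0 0 0 0 0 20 0" --pt "0 0 0 0 0 8 0" --pt "0 0 0 0 0 0 0" --pt "0 0 0 0 0 0 0"

```text
t: 13.95
eef_pos: [419.9, 221.9, 142.8]
tcp_rot: [3.141, 0.001, 2.678]
ft_force: [-0.0, -0.4, 0.1]
opening: 0.003
grip_force: 0.0
```

```bash
python3 - <<'E'
from h import *
print(env.state()['eef_pos']);d=shot('scene','s5.png')
E
```

```text
[419.92672461 221.88593603 142.81639983]
```

View pics/s5.png

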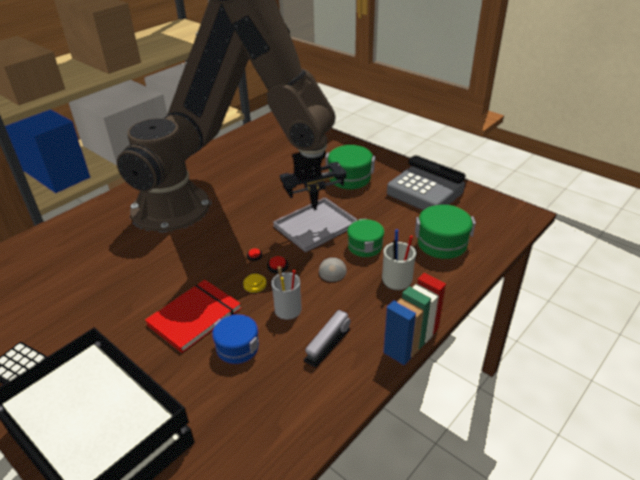

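The fingertips at (315,207) hang over the tray's middle (about (316,224)), with everything in its place. I'll dwell and then hand in.

Emit:
jog_arm --pt "0 0 0 0 0 0 0" --pt "0 0 0 0 0 0 0" --pt "0 0 0 0 0 0 0" --pt "0 0 0 0 0 0 0" --pt "0 0 0 0 0 0 0" --pt "0 0 0 0 0 0 0" --pt "0 0 0 0 0 0 0" --pt "0 0 0 0 0 0 0" --pt "0 0 0 0 0 0 0" --pt "0 0 0 0 0 0 0"

```text
t: 15.25
eef_pos: [419.5, 221.8, 142.2]
tcp_rot: [3.142, 0.0, 2.678]
ft_force: [-0.2, 0.0, 0.3]
opening: 0.004
grip_force: 0.0
```

Emit:
jog_arm --pt "0 0 0 0 0 0 0" --pt "0 0 0 0 0 0 0" --pt "0 0 0 0 0 0 0" --pt "0 0 0 0 0 0 0" --pt "0 0 0 0 0 0 0" --pt "0 0 0 0 0 0 0" --pt "0 0 0 0 0 0 0" --pt "0 0 0 0 0 0 0" --pt "0 0 0 0 0 0 0" --pt "0 0 0 0 0 0 0"

```text
t: 16.5
eef_pos: [419.5, 221.8, 142.3]
tcp_rot: [3.141, 0.0, 2.678]
ft_force: [0.4, 0.5, 0.4]
opening: 0.001
grip_force: 0.0
```

```bash
python3 -c "
from cell import env
print(env.state()['eef_pos']);print(env.job_done())"
```

```text
[419.50896257 221.795521   142.25100502]
the job is handed in; nothing more can be done
None
```

I pressed the red bell fully down and let it up, held the fingertips over the green tiffin and then the tray for over 2 s each, and handed the job in still pointing at the tray; no other contact showed in the force readings or pictures, and no verdict was returned.

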